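# Assemble the sieve column on the shaker

### The job

Build the sieve column on the shaker base, from the bottom up and one part at a time: first the plain receiver pan into the base's collar, then the fine-mesh sieve, then the coarse sieve with the large holes, and last the lid with the knob. Each part must sit fully home, level, with its foot inside the rim below and its shoulder down on that rim, and be let go. Leave the tape roll, timer, card box and marker pen where they lie.

Things in the scene. Friction and masses are not known exactly. Their poses are not given: they have to be found in the camera images.
- pan: Receiver pan: round steel pan, smooth plain unmarked floor, 62 mm across, 34 high, 90 g. Foot z 0-6 mm, 45 mm across at the bottom widening to 51; shoulder at z 6. Origin: centre of underside, z up; starts upright on the worktop. Upright outer wall (grip here) z 6-34 mm, 2.5 thick; mouth 57 across; floor at z 12. Seated, origin is 36 mm above the base's.
- fine_sieve: Fine sieve: round steel sieve, floor a fine wire mesh (looks evenly dark), 62 mm across, 30 high, 80 g. Foot z 0-6 mm, 45 mm across at the bottom widening to 51; shoulder at z 6. Origin: centre of underside, z up; starts upright on the worktop. Upright outer wall (grip here) z 6-30 mm, 2.5 thick; mouth 57 across; floor at z 12. Seated, origin is 28 mm above the pan's.
- coarse_sieve: Coarse sieve: round steel, floor plate with seven dark 11 mm holes, 62 mm across, 30 high, 80 g. Foot z 0-6 mm, 45 mm across at the bottom widening to 51; shoulder at z 6. Origin: centre of underside, z up; starts upright on the worktop. Upright outer wall (grip here) z 6-30 mm, 2.5 thick; mouth 57 across; floor at z 12. Seated, origin is 24 mm above the fine sieve's.
- sieve_lid: Lid: steel disc 62 mm across (z 6-11 mm) with an upright round knob in the middle, 20 mm across, z 14-32 mm (grip here), 60 g. Foot z 0-6 mm, 45 mm across at the bottom widening to 51; shoulder at z 6. Origin: centre of underside, z up; starts upright on the worktop. Seated, origin is 24 mm above the coarse sieve's.
- shaker_base: Sieve shaker base, fixed to the worktop: square grey housing 104 x 104 mm, top at z = 34 mm, with a round aluminium collar in the middle of the top, 67 mm outside, 57 mm inside, standing 8 mm high (rim at z = 42 mm), which takes the pan's foot. Origin: centre of the underside, z up.
- tape_roll: Bystander: roll of beige paper tape lying flat, 62 mm across, 19 mm high. Origin: centre of the underside.
- timer: Bystander: small white laboratory timer with three buttons, 56 x 64 x 19 mm. Origin: centre of the underside.
- slide_carton: Bystander: small white and blue card box, 31 x 81 x 28 mm (long along its y). Origin: centre of the underside.
- marker_pen: Bystander: black marker pen lying along its y, 11 x 132 x 12 mm. Origin: centre of the underside.
There are look-alikes about, which are no part of the job. What is shaped like the sieve_lid but blue or brown is not meant. Leave any green look-alike of the pan alone.

How it is judged (in metres and radians):
On the way, in this order (a step that is already met when the one before it is completed fails the run):
1. the receiver pan is fully seated on the shaker base, with all parts before it still in place (horizontal distance between pan and shaker_base below 0.006 m and z of pan in the frame of shaker_base between 0.0335 and 0.0385 m and angle between pan's own z axis and vertical below 0.06 rad), for 0.2 s.
2. the fine sieve is fully seated on the receiver pan, with all parts before it still in place (all of step 1 and horizontal distance between fine_sieve and pan below 0.006 m and z of fine_sieve in the frame of pan between 0.0255 and 0.0305 m and angle between fine_sieve's own z axis and vertical below 0.06 rad), for 0.2 s.
3. the coarse sieve is fully seated on the fine sieve, with all parts before it still in place (all of step 2 and horizontal distance between coarse_sieve and fine_sieve below 0.006 m and z of coarse_sieve in the frame of fine_sieve between 0.0215 and 0.0265 m and angle between coarse_sieve's own z axis and vertical below 0.06 rad), for 0.2 s.
4. the lid is fully seated on the coarse sieve, with all parts before it still in place (all of step 3 and horizontal distance between sieve_lid and coarse_sieve below 0.006 m and z of sieve_lid in the frame of coarse_sieve between 0.0215 and 0.0265 m and angle between sieve_lid's own z axis and vertical below 0.06 rad), for 0.2 s.
At the end, for the whole second after the job is handed in: From the bottom up, shaker base, pan, fine sieve, coarse sieve and lid are nested: each part's centre is within 6 mm (horizontally) of the one below, its height within 2.5 mm of fully seated, its tilt under 0.06 rad; all are at rest and released (all of step 4 and linear speed of each of pan, fine_sieve, coarse_sieve, sieve_lid below 0.01 m/s and angular speed of each of pan, fine_sieve, coarse_sieve, sieve_lid below 0.1 rad/s); the robot touches nothing.
It fails at once if the tape roll is moved by more than 30 mm (distance of tape_roll from where it was at the start of the episode above 0.03 m).
It fails at once if the timer is moved by more than 30 mm (distance of timer from where it was at the start of the episode above 0.03 m).
It fails at once if the slide carton is moved by more than 30 mm (distance of slide_carton from where it was at the start of the episode above 0.03 m).
It fails at once if the marker pen is moved by more than 30 mm (distance of marker_pen from where it was at the start of the episode above 0.03 m).
It also fails if it takes over 112 s, if anything falls off the work surface, if the arm or the gripper's body presses on something with over 40 N, if the wrist force passes 120 N, or if a joint passes its speed limit or range.

### The arm

A 6-joint arm with a two-finger parallel gripper is mounted at the origin on a cart in front of the work surface, level with it; the furniture and walls round the work are solid. World frame = base frame: x ahead of the robot, y to its left, z up, the work surface at z = 0. Lengths are in mm, angles in rad, forces in N, time in s.
With the tool pointing down it reaches from about 350 to 775 mm from the base axis. Payload 7.3 kg.
Tool frame: the origin (TCP) lies midway between the tips of the shut fingers; the grasp point (between the pads) lies 19 mm behind it; x points along the fingers, y is the direction in which the jaws open and shut, and the axes are right-handed (so a half turn about x gives the same grasp; the last joint's range is limited). The gripper opens to 92 mm and grips with 3 to 60 N. Pads are 19 mm wide; open, the fingers measure 130 mm over their backs; the gripper's body (75 mm by 190 mm) begins 47 mm behind the grasp point.
Start: joints at [1.022, 0.342, 1.524, -0, 1.275, -0.146], TCP at [205.786, 483.008, 226.741] pointing down, gripper open.
Joint ranges: [-2.53, 2.53], [-0.77, 2.02], [0.04, 2.7], [-1, 4.14], [0.28, 2.66], [-3.11, 3.11]. Speed limits (rad/s): [2.57, 2.57, 3.14, 3.14, 3.14, 3.14].

### API

Orientations are given as [roll, pitch, yaw] about the fixed x, y, z axes, in that order (R = Rz(yaw) Ry(pitch) Rx(roll)).
In Python, from plant import get_obs, capture, close_job gives the robot as it stands. The module is installed in compiled form; this text tells all that it offers.
- The arm moves only by the tool send_rows, never from a script. Its argument "moves" is a list of rows, each a list of 4 numbers: the shift along the tool's x, y, z in mm, then the turn about the tool's x in degrees. In form: [[tx, ty, tz, yaw], ...]. A call has 1 to 8 rows; each row shifts and turns the commanded pose from where the row before left it, along the tool's axes as they then stand; what a row does not reach is not made up. A row lasts 1/8 s, in which the tool goes at most 62.5 mm and 10.7 degrees, less where a joint would pass 70% of its speed; a pose out of reach is approached as far as the arm can. A call with a gripper value outside its range is refused whole. "hand" is the opening, from 0 (shut) to 1 (fully open), set as the call begins (left out, the last holds). The fingers move at their own pace and stop on an object; the grip force is fixed at half the most. Time passes only in rows, so rows that do not move let the fingers close. It gives the time, the measured TCP pose, the force and the opening at its end, in the units of the state.
- get_obs(): the state, without advancing time (a new reading comes with each control period).
- capture(name): name is "scene" or "side" or "wrist"; returns a dict with "image" (480x640x3 uint8, red, green, blue), "K" (3x3 intrinsics, pixels), "dist" ([k1, k2, p1, p2, k3] as OpenCV has them; the pictures are not rectified), "position" and "attitude" of the camera in the world; the wrist camera has in their place "mount" (4x4, takes a point from camera to tool coordinates, whose origin is the TCP and whose axes are the tool frame's). Camera axes: x right, y down, z forward; pixel columns grow to the right and rows downward; lengths in mm; the calibration is good to about 2 mm. A picture is of the moment at which its call begins: read the wrist's pose just before it. There is no depth.
- close_job(): hands the job in, once; it reports no verdict.
The state is a dict: "time": time; "joint_positions": joint angles; "dq": joint speeds; "tau": joint torques, N m; "tool_pos": TCP position; "tcp_rot": TCP orientation; "contact_force": force on the tool from outside, world axes, zero at the start; "moment": the same for the moment, N m; "grip_width": finger opening in mm.
Only numpy, scipy, OpenCV 4.12 (cv2) and the standard library are available. Lean on these libraries where they do the work, as an engineer would, in place of code of your own. Each camera call takes 0.05 s, during which the arm holds its last target. There are 200 camera calls.

## Working session

There is one attempt and no reset: what is moved stays moved. The work goes in short steps, Python scripts to look and compute and a tool call to move; the robot and the scene stay as the last step left them, time stands still between calls to the robot, and variables do not carry over. Pictures are saved under pics/ and viewed, about 12 in all and at most 16, crops included, and the job is handed in when it is done.

Besides the shell and the picture viewer there is one more tool, called after "Emit:" by a JSON object that holds its "api" and its "payload". send_rows: Moves the arm, as the interface text tells. Its arguments: {"type":"object","properties":{"moves":{"type":"array","items":{"type":"array","items":{"type":"number"}}},"hand":{"type":"number"}},"required":["moves"]}

```bash
mkdir -p pics; cat > h.py <<'E'
import numpy as np, cv2
from plant import get_obs, capture, close_job
from scipy.spatial.transform import Rotation as R
np.set_printoptions(precision=2,suppress=True)
def toolT(o):
    T=np.eye(4);T[:3,:3]=R.from_euler('xyz',o['tcp_rot']).as_matrix();T[:3,3]=o['tool_pos'];return T
def grab(n):
    o=get_obs();c=capture(n)
    if n=='wrist': c['T']=toolT(o)@np.array(c['mount'])
    else:
        a=np.array(c['attitude']);T=np.eye(4)
        T[:3,:3]=a if a.shape==(3,3) else R.from_euler('xyz',a).as_matrix();T[:3,3]=c['position'];c['T']=T
    return c
def ray(c,px,z):
    p=cv2.undistortPoints(np.array(px,float).reshape(-1,1,2),np.array(c['K']),np.array(c['dist'])).reshape(-1,2)
    d=np.c_[p,np.ones(len(p))]@c['T'][:3,:3].T;o=c['T'][:3,3]
    return o+d*((z-o[2])/d[:,2])[:,None]
def proj(c,P):
    Ti=np.linalg.inv(c['T']);return cv2.projectPoints(np.array(P,float).reshape(-1,1,3),cv2.Rodrigues(Ti[:3,:3])[0],Ti[:3,3],np.array(c['K']),np.array(c['dist']))[0].reshape(-1,2)
def save(n,im): cv2.imwrite('pics/'+n+'.png',im[:,:,::-1])
E
python3 - <<'E'
from h import *
o=get_obs();print(o)
import pickle
for n in('scene','side','wrist'):
    c=grab(n);save(n+'0',c['image']);pickle.dump(c,open(n+'0.pkl','wb'));print(n,c.get('attitude'),c['T'],c['K'],c['dist'])
E
```

```text
{'time': 0.0, 'joint_positions': array([ 1.02,  0.34,  1.53, -0.  ,  1.28, -0.15]), 'dq': array([ 0.,  0., -0.,  0.,  0., -0.]), 'tau': array([ -0.  , -43.12, -24.42,   0.07,   0.06,  -0.  ]), 'tool_pos': array([205.59, 482.64, 226.07]), 'tcp_rot': array([-1.69,  1.57, -2.09]), 'contact_force': array([ 0.02,  0.4 , -0.67]), 'moment': array([-0.01, -0.04,  0.02]), 'grip_width': 91.8170870028364}
scene [-2.1   0.01 -0.89] [[   0.63   -0.4     0.67    0.21]
 [  -0.78   -0.32    0.54 -586.32]
 [  -0.01   -0.86   -0.51  499.42]
 [   0.      0.      0.      1.  ]] [[439.3    0.   319.7 ]
 [  0.   439.3  244.88]
 [  0.     0.     1.  ]] [-0.05  0.    0.    0.    0.  ]
side [-1.99  0.01 -0.16] [[    0.99    -0.07     0.14   369.79]
 [   -0.16    -0.4      0.9  -1452.77]
 [   -0.01    -0.91    -0.41   654.77]
 [    0.       0.       0.       1.  ]] [[592.39   0.   325.16]
 [  0.   592.39 245.58]
 [  0.     0.     1.  ]] [-0.1  0.   0.   0.   0. ]
wrist None [[  0.39   0.89   0.22 147.35]
 [  0.92  -0.38  -0.1  508.06]
 [ -0.     0.24  -0.97 384.22]
 [  0.     0.     0.     1.  ]] [[349.37   0.   318.15]
 [  0.   349.37 242.39]
 [  0.     0.     1.  ]] [-0.01  0.    0.    0.    0.  ]
```

View pics/scene0.png

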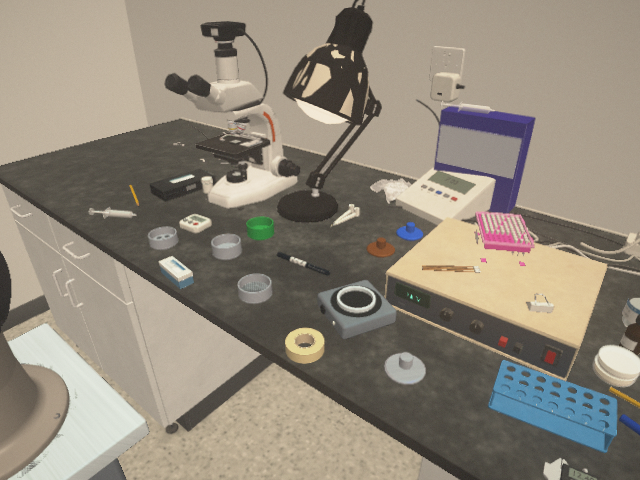

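View pics/side0.png

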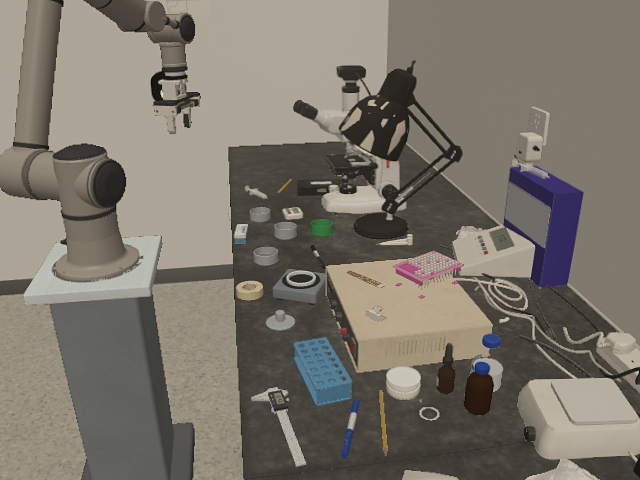

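View pics/wrist0.png

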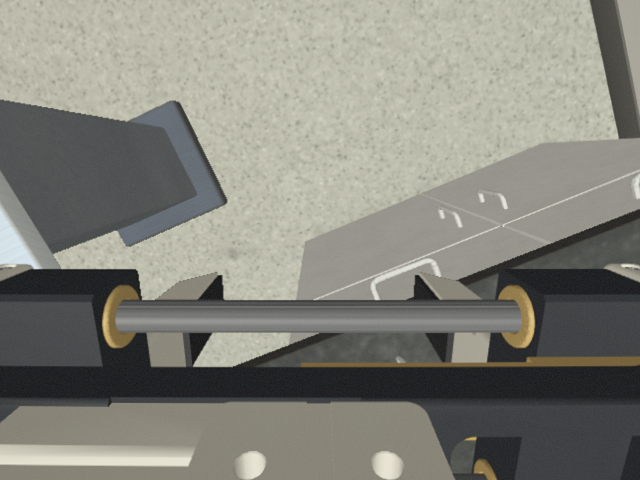

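The scene shows three grey cups at about (163,237), (226,245) and (255,288). The green look-alike is at (261,227), the grey lid at (405,368), the brown and blue lids at (380,246) and (410,231), and the base collar at (356,299). The wrist view is mostly blocked by the gripper. I'll enlarge the cups to tell them apart.

```bash
python3 - <<'E'
from h import *
import pickle
c=pickle.load(open('scene0.pkl','rb'));im=c['image']
a=[cv2.resize(im[y-25:y+25,x-33:x+33],(396,300),interpolation=cv2.INTER_CUBIC) for x,y in((163,237),(226,245),(255,288),(356,300))]
save('crop0',np.vstack([np.hstack(a[:2]),np.hstack(a[2:])]))
for n,px,z in(('A',(163,232),30),('B',(226,240),32),('C',(255,281),32),('base',(356,299),42),('lid',(405,369),8),('green',(261,222),34),('tape',(305,340),19),('timer',(195,222),19),('box',(175,269),28),('pen0',(279,254),6),('pen1',(328,272),6)): print(n,ray(c,[px],z)[0])
E
```

```text
A [441.93 226.49  30.  ]
B [504.34  84.5   32.  ]
C [437.53 -74.77  32.  ]
base [ 498.35 -258.13   42.  ]
lid [ 441.1  -388.92    8.  ]
green [607.07  82.45  34.  ]
tape [ 386.8  -239.38   19.  ]
timer [528.96 227.84  19.  ]
box [371.46  81.09  28.  ]
pen0 [563.51 -13.86   6.  ]
pen1 [ 574.87 -138.      6.  ]
```

View pics/crop0.png

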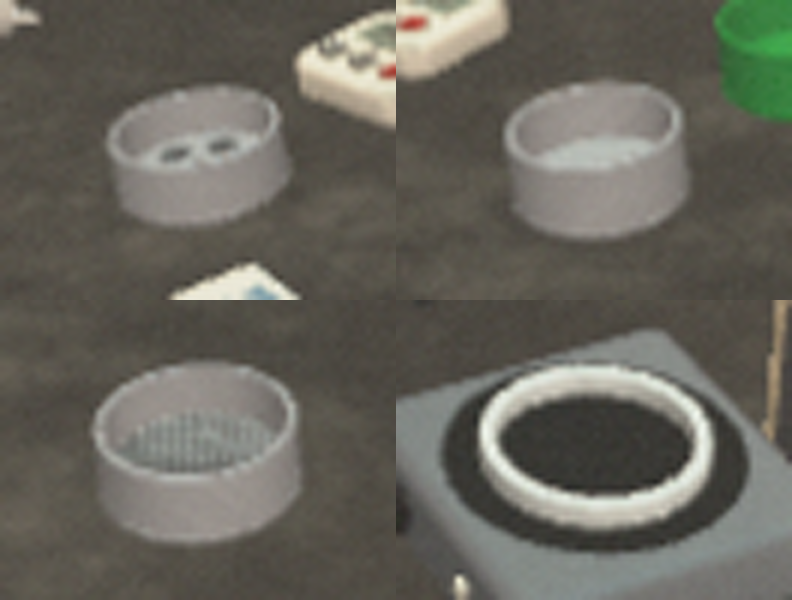

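Coarse sieve: A (163,237), large holes. Pan: B (226,245), smooth floor. Fine sieve: C (255,288), mesh floor. The lid is the grey one at (405,368), since the brown and blue ones are excluded. The crop confirms the three cups. Next I'll work out clearances and the tool axes.

```bash
python3 - <<'E'
from h import *
import pickle
c=pickle.load(open('scene0.pkl','rb'));s=pickle.load(open('side0.pkl','rb'))
def tri(p,q):
    A=[];b=[]
    for cam,x in((c,p),(s,q)):
        o=cam['T'][:3,3];d=ray(cam,[x],0)[0]-o;d/=np.linalg.norm(d);M=np.eye(3)-np.outer(d,d);A.append(M);b.append(M@o)
    return np.linalg.solve(sum(A),sum(b))
print('lamp head low-left',tri((318,110),(362,150)),'lamp base',ray(c,[(308,208),(278,208)],0))
print('psu corner top near-base',tri((395,268),(327,268)),'bottom',ray(c,[(388,290)],0),'lid knob',tri((406,358),(281,316)),'base',tri((356,299),(301,279)),'cups B',tri((226,240),(286,226)),'C',tri((255,281),(266,251)),'A',tri((163,232),(260,210)))
o=get_obs();T=toolT(o);print(T)
w=pickle.load(open('wrist0.pkl','rb'));M=np.linalg.inv(T)@w['T'];print(M)
# visible zone in tool coords (x ahead of TCP 150, i.e. plane below)
for u,v in((320,20),(320,150),(320,280),(100,150),(540,150)):
    P=ray(w,[(u,v)],30)[0];print((u,v),(np.linalg.inv(T)@np.r_[P,1])[:3])
E
```

```text
lamp head low-left [695.27 -17.98 276.56] lamp base [[783.21  91.64   0.  ]
 [734.64 153.2   -0.  ]]
psu corner top near-base [ 559.67 -294.     83.35] bottom [[ 604.92 -259.68    0.  ]] lid knob [ 446.32 -385.93   23.16] base [ 504.34 -254.18   36.73] cups B [503.95  83.96  32.51] C [436.87 -75.51  32.55] A [439.36 221.53  33.53]
[[ -0.     0.39   0.92 205.61]
 [ -0.     0.92  -0.39 482.75]
 [ -1.    -0.    -0.   226.23]
 [  0.     0.     0.     1.  ]]
[[   0.     -0.24    0.97 -157.98]
 [   1.     -0.     -0.      0.28]
 [   0.      0.97    0.24  -63.55]
 [   0.      0.      0.      1.  ]]
(320, 20) [ 196.26    1.59 -181.82]
(320, 150) [196.24   1.62 -67.85]
(320, 280) [196.21   1.66  67.27]
(100, 150) [ 196.47 -215.33  -68.44]
(540, 150) [196.   217.97 -68.01]
```

Emit:
{"api": "send_rows", "payload": {"moves": [[0,0,0,-7.7],[0,0,0,-7.7],[0,0,0,-7.6],[0,-40,34,0],[0,-40,34,0],[0,-40,34,0],[0,-40,34,0],[0,-40,34,0]], "hand": 1}}

```text
time: 1.15
tool_pos: [376.3, 281.4, 226.7]
tcp_rot: [1.463, 1.571, 1.462]
contact_force: [1.4, 0.1, -0.5]
grip_width: 91.7
```

Emit:
{"api": "send_rows", "payload": {"moves": [[0,-40,34,0],[0,-40,34,0],[0,-40,34,0],[0,-40,34,0],[0,-40,30,0],[0,0,0,0],[0,0,0,0],[0,0,0,0]]}}

```text
time: 2.15
tool_pos: [540.5, 83.6, 226.8]
tcp_rot: [2.424, 1.57, 2.424]
contact_force: [0.4, 1.0, -0.9]
grip_width: 91.8
```

```bash
cat > w.py <<'E'
from h import *
import sys
o=get_obs();T=toolT(o);print('t',o['time'],'tcp',T[:3,3],'y',T[:3,1],'x',T[:3,0],'F',o['contact_force'],'g',o['grip_width'])
c=grab('wrist');im=c['image'];save(sys.argv[1],im)
import pickle;pickle.dump(c,open(sys.argv[1]+'.pkl','wb'))
E
python3 w.py w1; python3 -c "
from h import *;import pickle
c=pickle.load(open('w1.pkl','rb'));print(proj(c,[(504,84,34),(437,-75,30),(442,226,30)]))"
```

```text
t 2.15 tcp [540.55  83.59 226.77] y [-0.  1.  0.] x [-0.  0. -1.] F [ 0.4   0.95 -0.91] g 91.773580624209
[[319.23 182.72]
 [153.82 112.27]
 [466.57 117.36]]
```

View pics/w1.png

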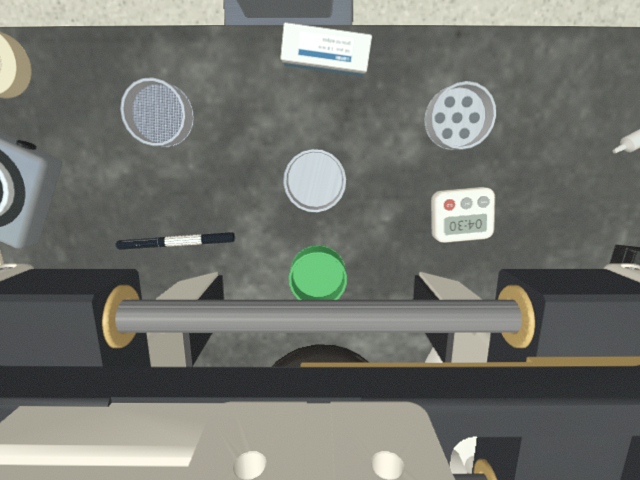

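The wrist view shows the pan with its plain floor at (315,180). The fine mesh sieve is at (157,112), the coarse sieve with seven holes at (460,117), and the green look-alike at (318,275). All identities are confirmed.

```bash
cat > m.py <<'E'
from h import *
import sys,pickle
def cup(c,xyz,r=31,th=None,vis=None):
    """bright outer contour near projected xyz -> circle centre on plane z"""
    u,v=proj(c,[xyz])[0];s=np.linalg.norm(proj(c,[(xyz[0],xyz[1]+r,xyz[2])])[0]-(u,v))
    g=cv2.GaussianBlur(cv2.cvtColor(c['image'],cv2.COLOR_RGB2GRAY),(3,3),0)
    m=np.zeros_like(g);cv2.circle(m,(int(u),int(v)),int(s*1.4),255,-1)
    t=th or cv2.threshold(g[m>0].reshape(-1,1),0,255,cv2.THRESH_OTSU)[0]
    b=((g>t)&(m>0)).astype(np.uint8)
    k=max(cv2.findContours(b,cv2.RETR_EXTERNAL,cv2.CHAIN_APPROX_NONE)[0],key=cv2.contourArea)
    k=cv2.convexHull(k).reshape(-1,2)
    P=ray(c,k,xyz[2])[:,:2];(x,y),R=cv2.minEnclosingCircle(P.astype(np.float32))
    A=np.c_[2*P,np.ones(len(P))];q=np.linalg.lstsq(A,(P**2).sum(1),rcond=None)[0]
    return t,(x,y,R),(q[0],q[1],np.sqrt(q[2]+q[0]**2+q[1]**2))
E
python3 - <<'E'
from m import *
c=pickle.load(open('w1.pkl','rb'))
for n,p in(('pan',(504,84,34)),('fine',(437,-75,30)),('coarse',(442,226,30))): print(n,*map(np.array,cup(c,p)))
E
```

```text
pan 152.0 [502.27  79.13  30.95] [502.24  79.11  30.8 ]
fine 135.0 [437.31 -74.86  32.73] [436.98 -75.61  31.67]
coarse 154.0 [440.56 219.63  34.02] [440.32 220.64  31.99]
```

Emit:
{"api": "send_rows", "payload": {"moves": [[0,-4.5,-38.3,0],[50,0,0,0],[50,0,0,0],[50,0,0,0],[40,0,0,0],[20,0,0,0],[6.8,0,0,0],[0,0,0,0]]}}

```text
time: 3.2
tool_pos: [503.0, 78.6, 10.3]
tcp_rot: [0.285, 1.57, 0.285]
contact_force: [0.1, -0.2, -0.8]
grip_width: 91.9
```

Emit:
{"api": "send_rows", "payload": {"moves": [[0,0,0,0],[0,0,0,0],[0,0,0,0],[0,0,0,0],[0,0,0,0],[0,0,0,0],[0,0,0,0],[0,0,0,0]], "hand": 0}}

```text
time: 4.2
tool_pos: [503.2, 78.2, 10.4]
tcp_rot: [0.254, 1.57, 0.253]
contact_force: [-1.0, 0.1, 5.8]
grip_width: 62.0
```

Emit:
{"api": "send_rows", "payload": {"moves": [[-30,0,0,0],[-50,0,0,0],[-50,0,0,0],[-50,-30,0,0],[-20,-50,0,0],[0,-50,0,0],[0,-50,0,0],[0,-50,0,0]]}}

```text
time: 5.2
tool_pos: [502.2, -153.5, 209.6]
tcp_rot: [2.661, 1.57, 2.66]
contact_force: [1.7, 0.7, -1.0]
grip_width: 62.2
```

Emit:
{"api": "send_rows", "payload": {"moves": [[0,-50,20,0],[0,-40,22,0],[0,-14,0,0],[0,0,0,0],[0,0,0,0],[0,0,0,0]]}}

```text
time: 5.95
tool_pos: [544.4, -254.7, 210.3]
tcp_rot: [0.888, 1.571, 0.888]
contact_force: [-0.4, -0.2, -1.2]
grip_width: 61.8
```

```bash
python3 w.py w2
```

```text
t 5.95 tcp [ 544.37 -254.71  210.25] y [0. 1. 0.] x [ 0.  0. -1.] F [-0.37 -0.17 -1.24] g 61.84697533883333
```

View pics/w2.png

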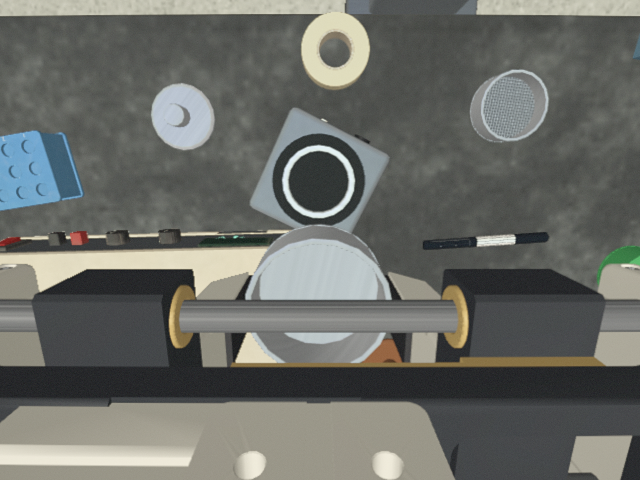

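The collar's white ring is at (318,180), the lid at (183,116), the tape at (336,50) and the fine sieve at (510,105). The pan hangs level in the jaws. Now I'll measure the collar.

```bash
python3 - <<'E'
from m import *
c=pickle.load(open('w2.pkl','rb'))
print(*map(np.array,cup(c,(500,-255,42),33.5,th=170)))
for n,p in(('lid',(446,-386,11)),('fine',(437,-75,30))): print(n,*map(np.array,cup(c,p)))
print(ray(c,[(317,225)],210.3+24))
E
```

```text
170 [ 505.54 -255.39   33.19] [ 505.45 -255.4    32.96]
lid 145.0 [ 444.88 -387.21   30.52] [ 444.91 -387.21   30.35]
fine 120.0 [437.43 -81.29  36.09] [438.17 -80.86  34.  ]
[[ 507.5  -255.68  234.3 ]]
```

Emit:
{"api": "send_rows", "payload": {"moves": [[0,-1.2,-38.4,0],[50,0,0,0],[50,0,0,0],[40,0,0,0],[14,0,0,0],[0,0,0,0],[3,0,0,0],[2,0,0,0]]}}

```text
time: 7.0
tool_pos: [506.9, -257.5, 52.2]
tcp_rot: [-0.572, 1.568, -0.574]
contact_force: [1.1, -0.1, -1.5]
grip_width: 62.1
```

Emit:
{"api": "send_rows", "payload": {"moves": [[2,0,0,0],[2,0,0,0],[0.5,0,0,0],[0,0,0,0],[0,0,0,0]]}}

```text
time: 7.62
tool_pos: [506.1, -257.1, 46.4]
tcp_rot: [1.188, 1.571, 1.186]
contact_force: [-0.2, 0.3, 0.1]
grip_width: 62.1
```

Emit:
{"api": "send_rows", "payload": {"moves": [[0.5,0,0,0],[0,0,0,0],[0,0,0,0]]}}

```text
time: 8.0
tool_pos: [506.1, -257.1, 46.3]
tcp_rot: [-0.418, 1.571, -0.419]
contact_force: [-1.3, 0.5, 4.9]
grip_width: 62.1
```

Emit:
{"api": "send_rows", "payload": {"moves": [[0,0,0,0],[0,0,0,0],[0,0,0,0],[0,0,0,0],[0,0,0,0],[0,0,0,0]], "hand": 1}}

```text
time: 8.75
tool_pos: [506.1, -257.1, 45.9]
tcp_rot: [1.385, 1.571, 1.383]
contact_force: [-0.6, -1.1, 0.2]
grip_width: 92.0
```

Emit:
{"api": "send_rows", "payload": {"moves": [[-15,0,0,0],[-40,0,0,0],[-50,0,0,0],[-50,0,0,0],[-9,0,40,0],[0,0,0,0],[0,0,0,0],[0,0,0,0]]}}

```text
time: 9.75
tool_pos: [545.1, -257.0, 209.4]
tcp_rot: [2.613, 1.569, 2.611]
contact_force: [-0.0, 0.1, -0.6]
grip_width: 91.7
```

```bash
python3 w.py w3;  python3 - <<'E'
from m import *
c=pickle.load(open('w3.pkl','rb'))
print('pan',*map(np.array,cup(c,(505,-256,70))));print('fine',*map(np.array,cup(c,(437,-75,30))))
save('c3',cv2.resize(c['image'][60:270,200:600],None,fx=2,fy=2))
E
```

```text
t 9.75 tcp [ 545.08 -257.    209.44] y [0. 1. 0.] x [-0.  0. -1.] F [-0.03  0.1  -0.57] g 91.71053785790282
pan 121.0 [ 504.35 -256.85   32.34] [ 504.47 -256.76   31.61]
fine 118.0 [437.18 -81.29  36.05] [438.31 -80.82  34.2 ]
```

View pics/c3.png

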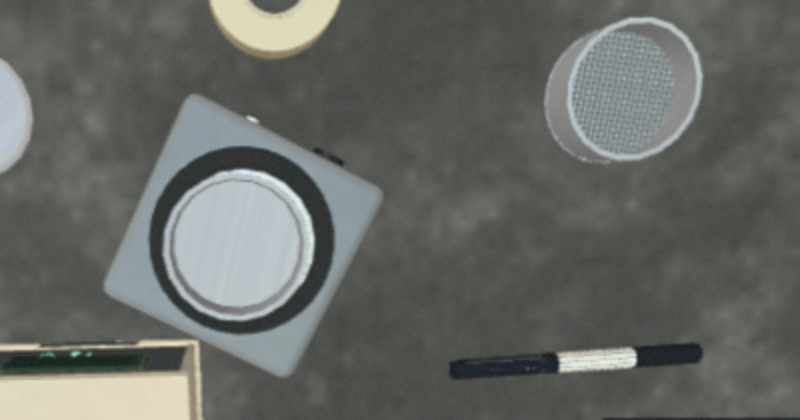

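The pan sits centred inside the collar and looks level. Rim height also agreed: contact came at the expected 46.3 mm. Next is the fine sieve.

Emit:
{"api": "send_rows", "payload": {"moves": [[0,50,-12,0],[0,50,-12,0],[0,50,-12,0],[0,29,-9,0],[0,0,0,0],[0,0,0,0],[0,0,0,0]]}}

```text
time: 10.68
tool_pos: [501.5, -79.2, 209.8]
tcp_rot: [-1.858, 1.571, -1.861]
contact_force: [0.4, -0.1, -0.1]
grip_width: 92.3
```

```bash
python3 w.py w4;  python3 - <<'E'
from m import *
c=pickle.load(open('w4.pkl','rb'))
print('fine',*map(np.array,cup(c,(437,-76,30))))
E
```

```text
t 10.675 tcp [501.5  -79.17 209.76] y [ 0.  1. -0.] x [-0. -0. -1.] F [ 0.45 -0.09 -0.12] g 92.28396522852276
fine 130.0 [437.06 -76.4   31.49] [436.98 -76.3   31.22]
```

Emit:
{"api": "send_rows", "payload": {"moves": [[0,2.4,-30,0],[0,0,-33.5,0],[50,0,0,0],[50,0,0,0],[50,0,0,0],[35,0,0,0],[16,0,0,0],[0,0,0,0]]}}

```text
time: 11.72
tool_pos: [437.2, -75.9, 7.8]
tcp_rot: [2.768, 1.568, 2.766]
contact_force: [-0.5, -0.0, 0.1]
grip_width: 91.8
```

Emit:
{"api": "send_rows", "payload": {"moves": [[0,0,0,0],[0,0,0,0],[0,0,0,0],[0,0,0,0],[0,0,0,0],[0,0,0,0],[0,0,0,0],[0,0,0,0]], "hand": 0}}

```text
time: 12.72
tool_pos: [438.2, -75.7, 9.4]
tcp_rot: [-0.274, 1.57, -0.276]
contact_force: [-0.9, 0.0, 6.0]
grip_width: 61.8
```

Emit:
{"api": "send_rows", "payload": {"moves": [[-30,0,0,0],[-50,0,0,0],[-40,-20,10,0],[0,-50,20,0],[0,-50,20,0],[0,-45,17.4,0],[0,-16.3,0,0],[0,0,0,0]]}}

```text
time: 13.72
tool_pos: [504.2, -257.1, 128.3]
tcp_rot: [2.39, 1.569, 2.387]
contact_force: [-0.6, -0.4, -0.3]
grip_width: 62.0
```

Emit:
{"api": "send_rows", "payload": {"moves": [[20,0,0,0],[18,0,0,0],[0,0,0,0],[0,0,0,0],[0,0,0,0]]}}

```text
time: 14.35
tool_pos: [505.4, -256.8, 91.9]
tcp_rot: [-0.497, 1.569, -0.498]
contact_force: [0.4, -1.5, -0.3]
grip_width: 61.9
```

Emit:
{"api": "send_rows", "payload": {"moves": [[6,0,0,0],[4,0,0,0],[3,0,0,0],[3,0,0,0],[2,0,0,0],[0,0,0,0],[0,0,0,0]]}}

```text
time: 15.22
tool_pos: [504.9, -257.0, 73.4]
tcp_rot: [-0.402, 1.571, -0.404]
contact_force: [-2.1, 1.3, 5.9]
grip_width: 61.8
```

Emit:
{"api": "send_rows", "payload": {"moves": [[0.6,0,0,0],[0,0,0,0],[0,0,0,0]]}}

```text
time: 15.6
tool_pos: [504.9, -257.0, 73.4]
tcp_rot: [-0.524, 1.57, -0.525]
contact_force: [-3.9, 1.9, 9.8]
grip_width: 61.5
```

Emit:
{"api": "send_rows", "payload": {"moves": [[-0.5,0,0,0],[0,0,0,0],[0,0,0,0],[0,0,0,0],[0,0,0,0],[0,0,0,0]], "hand": 1}}

```text
time: 16.35
tool_pos: [505.0, -257.0, 72.7]
tcp_rot: [1.377, 1.571, 1.375]
contact_force: [-0.5, -0.3, 0.1]
grip_width: 91.5
```

Emit:
{"api": "send_rows", "payload": {"moves": [[-15,0,0,0],[-30,0,0,0],[-50,0,0,0],[-40,0,0,0],[-20,0,40,0],[0,0,0,0],[0,0,0,0],[0,0,0,0]]}}

```text
time: 17.35
tool_pos: [543.9, -256.9, 227.1]
tcp_rot: [2.618, 1.569, 2.616]
contact_force: [0.4, 0.6, 0.1]
grip_width: 91.9
```

```bash
python3 w.py w5;  python3 - <<'E'
from m import *
c=pickle.load(open('w5.pkl','rb'))
print('fine',*map(np.array,cup(c,(504,-256,94))))
s=grab('side');save('c5',np.vstack([cv2.resize(c['image'][90:270,200:500],None,fx=2,fy=2),cv2.resize(s['image'][220:310,250:400],(600,360))])[:600])
save('c5',np.hstack([cv2.resize(c['image'][90:270,220:420],(400,360)),cv2.resize(s['image'][220:310,260:360],(400,360))]))
E
```

```text
t 17.35 tcp [ 543.88 -256.85  227.11] y [0. 1. 0.] x [-0.  0. -1.] F [0.4  0.58 0.07] g 91.92025651056436
fine 104.0 [ 504.93 -256.6    42.94] [ 505.04 -256.69   42.65]
```

View pics/c5.png

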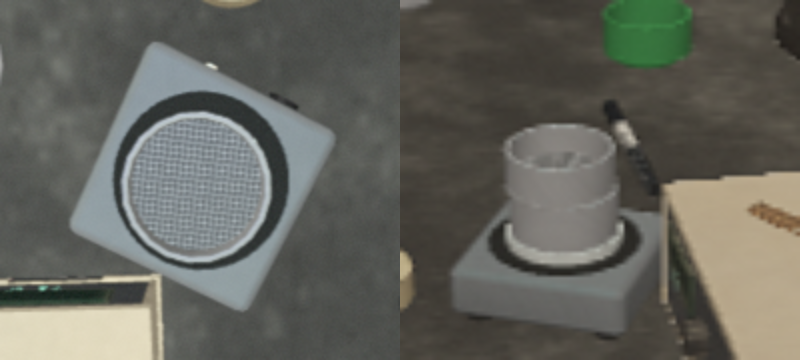

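The wrist crop shows the mesh sieve round and level in the pan. The side view shows it square on the pan with a closed seam. On to the coarse sieve.

Emit:
{"api": "send_rows", "payload": {"moves": [[0,48,-5,0],[0,48,-5,0],[0,48,-5,0],[0,48,-5,0],[0,48,-5,0],[0,48,-5,0],[0,48,-5,0],[0,48,-5,0]]}}

```text
time: 18.45
tool_pos: [504.8, 128.2, 227.7]
tcp_rot: [3.076, 1.571, 3.075]
contact_force: [0.3, 0.0, 0.5]
grip_width: 92.0
```

Emit:
{"api": "send_rows", "payload": {"moves": [[0,48,0,0],[0,45,0,0],[10,0,0,0],[10,0,0,0],[0,0,0,0],[0,0,0,0],[0,0,0,0]]}}

```text
time: 19.32
tool_pos: [506.0, 219.4, 208.3]
tcp_rot: [0.288, 1.57, 0.285]
contact_force: [0.0, 0.1, -0.3]
grip_width: 92.0
```

```bash
python3 w.py w6;  python3 - <<'E'
from m import *
c=pickle.load(open('w6.pkl','rb'))
print('coarse',*map(np.array,cup(c,(440,220,30))))
c=pickle.load(open('w5.pkl','rb'))
for t in(150,170,185): print('fine',*map(np.array,cup(c,(504.5,-256.6,94),th=t)))
E
```

```text
t 19.325 tcp [505.98 219.42 208.26] y [0. 1. 0.] x [ 0.  0. -1.] F [ 0.    0.12 -0.33] g 91.9592805891424
coarse 152.0 [440.06 222.88  31.12] [440.06 222.97  30.82]
fine 150 [ 503.59 -257.62   30.6 ] [ 503.6  -257.62   30.4 ]
fine 170 [ 503.55 -257.79   30.24] [ 503.54 -257.67   30.06]
fine 185 [ 479.62 -247.19   13.73] [ 502.92 -257.22   28.97]
```

Emit:
{"api": "send_rows", "payload": {"moves": [[0,3.5,-32,0],[0,0,-32.7,0],[50,0,0,0],[50,0,0,0],[50,0,0,0],[34,0,0,0],[15.3,0,0,0],[0,0,0,0]]}}

```text
time: 20.38
tool_pos: [440.9, 223.5, 8.3]
tcp_rot: [-2.896, 1.57, -2.898]
contact_force: [-0.2, -0.9, -0.2]
grip_width: 91.7
```

Emit:
{"api": "send_rows", "payload": {"moves": [[0,0,0,0],[0,0,0,0],[0,0,0,0],[0,0,0,0],[0,0,0,0],[0,0,0,0],[0,0,0,0],[0,0,0,0]], "hand": 0}}

```text
time: 21.38
tool_pos: [441.3, 223.8, 9.1]
tcp_rot: [0.405, 1.57, 0.404]
contact_force: [-1.4, 0.0, 6.1]
grip_width: 60.5
```

Emit:
{"api": "send_rows", "payload": {"moves": [[-30,0,0,0],[-50,0,0,0],[-50,0,0,0],[-6,-48,8,0],[0,-48,8,0],[0,-48,8,0],[0,-48,8,0],[0,-48,8,0]]}}

```text
time: 22.38
tool_pos: [480.5, -18.0, 144.4]
tcp_rot: [2.629, 1.571, 2.628]
contact_force: [0.8, -0.3, -1.1]
grip_width: 60.6
```

Emit:
{"api": "send_rows", "payload": {"moves": [[0,-48,8,0],[0,-48,8,0],[0,-48,7.7,0],[0,-48,0,0],[0,-38,0,0],[0,-10.8,0,0],[0,0,0,0],[0,0,0,0]]}}

```text
time: 23.38
tool_pos: [503.9, -255.9, 144.4]
tcp_rot: [2.037, 1.57, 2.037]
contact_force: [0.2, 0.0, -0.0]
grip_width: 60.3
```

The grip width reads 60.4 instead of 62, so I'll check the hold before placing.

```bash
python3 w.py w7;  python3 - <<'E'
from m import *
c=pickle.load(open('w7.pkl','rb'));s=grab('side')
save('c7',np.hstack([cv2.resize(c['image'][150:400,180:460],(448,400)),cv2.resize(s['image'][180:310,250:370],(369,400))])[:,:800])
E
```

```text
t 23.375 tcp [ 503.93 -255.88  144.38] y [0. 1. 0.] x [-0.  0. -1.] F [ 0.23  0.03 -0.05] g 60.33386353235987
```

View pics/c7.png

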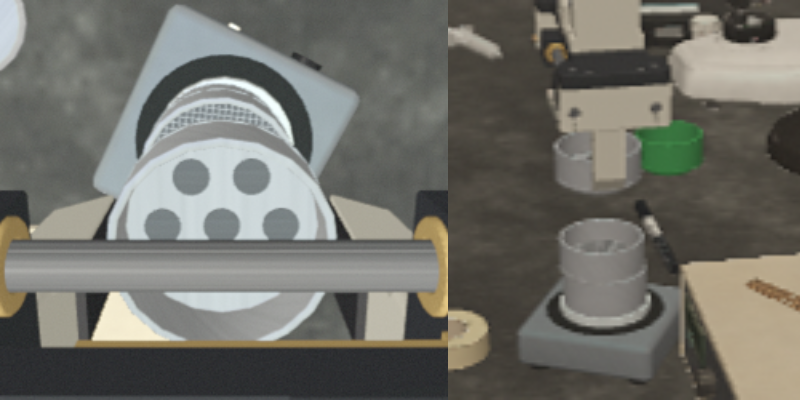

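```bash
python3 - <<'E'
from m import *
c=pickle.load(open('w7.pkl','rb'));g=cv2.cvtColor(c['image'],cv2.COLOR_RGB2GRAY)
b=((g<150)&(g>80)).astype(np.uint8)[240:310,255:385]
n,l,st,ce=cv2.connectedComponentsWithStats(b)
for s,p in zip(st[1:],ce[1:]):
    if 250<s[4]<700: print(s,p+[255,240],ray(c,[p+[255,240]],147.3))
E
```

```text
[ 33   9  23  23 392] [298.87 260.2 ] [[ 487.89 -265.39  147.3 ]]
[ 71   9  22  22 390] [336.72 259.87] [[ 487.76 -247.83  147.3 ]]
```

Emit:
{"api": "send_rows", "payload": {"moves": [[0,-1,0.6,0],[20,0,0,0],[12,0,0,0],[5,0,0,0],[4,0,0,0],[3,0,0,0],[2,0,0,0],[0,0,0,0]]}}

```text
time: 24.48
tool_pos: [504.6, -258.3, 98.5]
tcp_rot: [0.3, 1.571, 0.298]
contact_force: [0.4, -0.9, -0.5]
grip_width: 60.4
```

Emit:
{"api": "send_rows", "payload": {"moves": [[1,0,0,0],[0.3,0,0,0],[0,0,0,0],[0,0,0,0]]}}

```text
time: 24.98
tool_pos: [504.6, -258.3, 97.2]
tcp_rot: [0.563, 1.571, 0.561]
contact_force: [0.3, 0.5, -0.1]
grip_width: 60.1
```

Emit:
{"api": "send_rows", "payload": {"moves": [[0,0.8,0,0],[0.5,0,0,0],[0,0,0,0],[0,0,0,0]]}}

```text
time: 25.48
tool_pos: [504.6, -257.4, 97.1]
tcp_rot: [0.07, 1.57, 0.068]
contact_force: [-1.3, 1.9, 5.3]
grip_width: 60.1
```

Emit:
{"api": "send_rows", "payload": {"moves": [[0,0,0,0],[0,0,0,0],[0,0,0,0],[0,0,0,0],[0,0,0,0],[0,0,0,0]], "hand": 1}}

```text
time: 26.22
tool_pos: [504.6, -257.5, 96.7]
tcp_rot: [0.82, 1.571, 0.819]
contact_force: [0.5, 0.1, -0.6]
grip_width: 92.1
```

Emit:
{"api": "send_rows", "payload": {"moves": [[-15,0,0,0],[-30,0,0,0],[-50,0,0,0],[-35,-10,10,0],[0,-30,10,0],[0,-40,0,0],[0,0,0,0],[0,0,0,0]]}}

```text
time: 27.22
tool_pos: [524.3, -337.2, 227.2]
tcp_rot: [0.862, 1.57, 0.86]
contact_force: [0.2, -0.1, 0.2]
grip_width: 91.8
```

```bash
python3 w.py w8;  python3 - <<'E'
from m import *
c=pickle.load(open('w8.pkl','rb'))
for t in(150,165): print('coarse',*map(np.array,cup(c,(503.5,-257,118),th=t)))
print('lid',*map(np.array,cup(c,(445,-387,11))))
save('c8',cv2.resize(c['image'][60:280,160:480],(800,550)))
E
```

```text
t 27.225 tcp [ 524.34 -337.16  227.21] y [0. 1. 0.] x [ 0.  0. -1.] F [ 0.16 -0.13  0.16] g 91.8149015668488
coarse 150 [ 501.91 -261.89   40.03] [ 502.51 -262.52   36.2 ]
coarse 165 [ 503.73 -258.16   30.98] [ 503.52 -258.3    30.55]
lid 143.0 [ 444.89 -387.76   30.53] [ 444.92 -387.73   30.36]
```

View pics/c8.png

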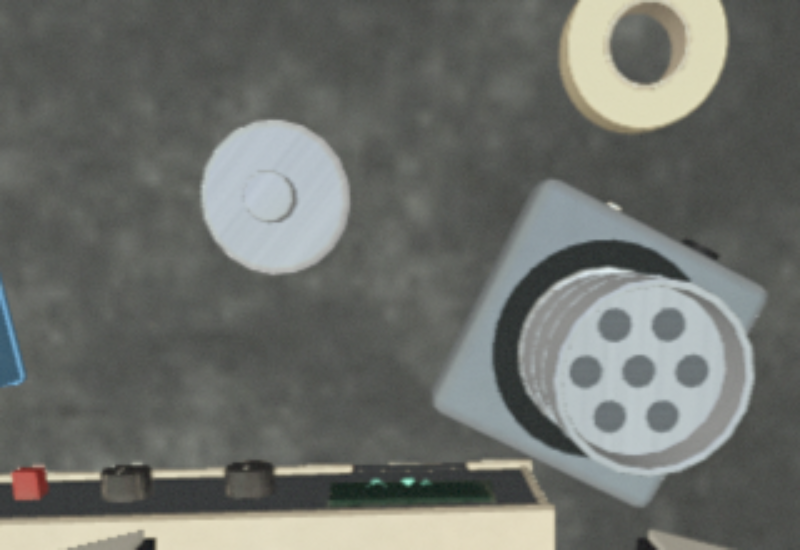

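The coarse sieve with its seven holes sits nested on the column and looks level, at (638,370) in the crop. The grey lid is at (275,197), with nothing close to it. Now I'll pick up the lid by its knob.

Emit:
{"api": "send_rows", "payload": {"moves": [[0,-25,-39,0],[0,-25.1,-39.3,0],[50,0,0,0],[50,0,0,0],[50,0,0,0],[20,0,0,0],[0,0,0,0],[0,0,0,0]], "hand": 0.55}}

```text
time: 28.28
tool_pos: [447.0, -387.7, 58.2]
tcp_rot: [-0.786, 1.569, -0.786]
contact_force: [0.2, 0.2, 0.4]
grip_width: 50.5
```

```bash
python3 w.py w9
```

```text
t 28.275 tcp [ 446.95 -387.66   58.2 ] y [ 0.  1. -0.] x [ 0. -0. -1.] F [0.16 0.24 0.43] g 50.526782728884555
```

View pics/w9.png

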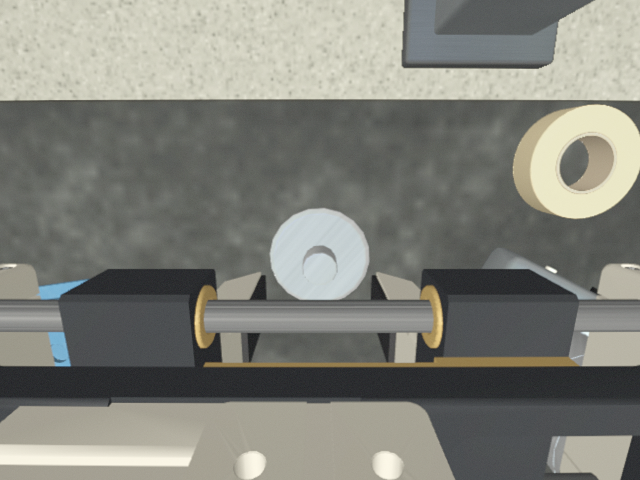

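```bash
python3 - <<'E'
from m import *
c=pickle.load(open('w9.pkl','rb'))
for z in(30,60,80): print(ray(c,[(40,288),(85,280),(60,360)],z))
print(*map(np.array,cup(c,(445,-387,11))),ray(c,[(319,266)],32),proj(c,[(446,-387,32)]))
a=pickle.load(open('scene0.pkl','rb'));b=pickle.load(open('side0.pkl','rb'))
save('c9',np.hstack([cv2.resize(a['image'][350:450,480:640],(480,300)),cv2.resize(b['image'][330:410,285:365],(300,300))]))
E
```

```text
[[ 457.1  -547.94   30.  ]
 [ 452.2  -520.97   30.  ]
 [ 503.72 -545.05   30.  ]]
[[ 445.18 -522.13   60.  ]
 [ 441.07 -499.51   60.  ]
 [ 484.29 -519.7    60.  ]]
[[ 437.24 -504.92   80.  ]
 [ 433.66 -485.2    80.  ]
 [ 471.34 -502.81   80.  ]]
156.0 [ 444.21 -387.74   30.45] [ 444.2  -387.84   30.2 ] [[ 443.23 -387.83   32.  ]] [[320.5  270.76]]
```

View pics/c9.png

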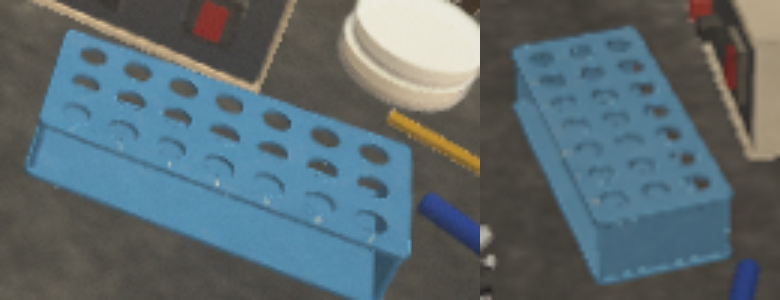

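The rack is about 50 mm tall, below the gripper body at 80 mm, and it lies outside the body's end. The descent is clear.

Emit:
{"api": "send_rows", "payload": {"moves": [[0,0,-1.6,0],[20,0,0,0],[15,0,0,0],[6,0,0,0],[2.7,0,0,0],[0,0,0,0],[0,0,0,0]]}}

```text
time: 29.2
tool_pos: [444.7, -387.7, 13.4]
tcp_rot: [-0.723, 1.57, -0.724]
contact_force: [0.8, 0.5, 0.2]
grip_width: 50.5
```

Emit:
{"api": "send_rows", "payload": {"moves": [[0,0,0,0],[0,0,0,0],[0,0,0,0],[0,0,0,0],[0,0,0,0],[0,0,0,0],[0,0,0,0],[0,0,0,0]], "hand": 0}}

```text
time: 30.2
tool_pos: [444.5, -387.5, 13.0]
tcp_rot: [0.855, 1.571, 0.854]
contact_force: [0.2, 0.2, 1.8]
grip_width: 18.9
```

Emit:
{"api": "send_rows", "payload": {"moves": [[-30,0,0,0],[-50,0,0,0],[-50,0,0,0],[-32,0,0,0],[0,45,20,0],[0,45,20,0],[0,39.8,19.6,0],[0,0,0,0]]}}

```text
time: 31.2
tool_pos: [505.2, -255.1, 174.9]
tcp_rot: [1.673, 1.57, 1.676]
contact_force: [-0.5, -0.4, 0.4]
grip_width: 18.9
```

Emit:
{"api": "send_rows", "payload": {"moves": [[20,0,0,0],[10,0,0,0],[0,0,0,0],[0,0,0,0],[0,0,0,0]]}}

```text
time: 31.82
tool_pos: [504.5, -258.2, 145.6]
tcp_rot: [-0.556, 1.57, -0.558]
contact_force: [-0.7, 0.7, -0.5]
grip_width: 19.4
```

```bash
python3 w.py w10; python3 - <<'E'
from m import *
c=pickle.load(open('w10.pkl','rb'));s=grab('side')
save('c10',np.hstack([cv2.resize(c['image'][150:400,180:460],(448,400)),cv2.resize(s['image'][180:310,250:370],(350,400))]))
E
```

```text
t 31.825 tcp [ 504.46 -258.21  145.62] y [ 0.  1. -0.] x [ 0. -0. -1.] F [-0.7   0.73 -0.51] g 19.36275631911502
```

View pics/c10.png

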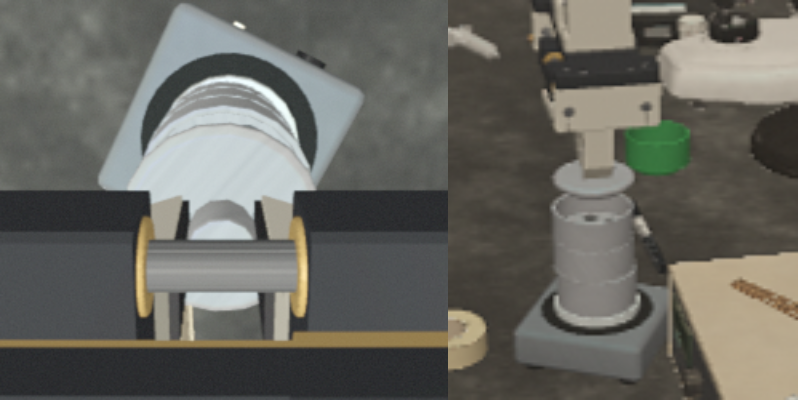

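The lid hangs level and centred over the column; lid and coarse sieve both sit at u≈594 in the side crop. Lowering it now.

Emit:
{"api": "send_rows", "payload": {"moves": [[6,0.5,0,0],[5,0,0,0],[4,0,0,0],[3,0,0,0],[2,0,0,0],[0,0,0,0],[0,0,0,0]]}}

```text
time: 32.8
tool_pos: [504.3, -257.3, 125.0]
tcp_rot: [-0.014, 1.571, -0.016]
contact_force: [-0.7, 0.5, -0.9]
grip_width: 19.3
```

Emit:
{"api": "send_rows", "payload": {"moves": [[0.6,0,0,0],[0.4,0,0,0],[0,0,0,0],[0,0,0,0]]}}

```text
time: 33.3
tool_pos: [504.4, -257.3, 124.9]
tcp_rot: [-0.434, 1.57, -0.435]
contact_force: [-1.8, 0.7, 6.2]
grip_width: 19.3
```

Emit:
{"api": "send_rows", "payload": {"moves": [[0,0,0,0],[0,0,0,0],[0,0,0,0],[0,0,0,0],[0,0,0,0]], "hand": 0.6}}

```text
time: 33.92
tool_pos: [504.3, -257.3, 123.9]
tcp_rot: [1.69, 1.571, 1.688]
contact_force: [-0.5, 0.2, 0.7]
grip_width: 55.3
```

Emit:
{"api": "send_rows", "payload": {"moves": [[-10,0,0,0],[-30,0,0,0],[-40,0,0,0],[-40,0,30,0],[0,0,20,0],[0,0,0,0],[0,0,0,0],[0,0,0,0]]}}

```text
time: 34.92
tool_pos: [553.5, -257.4, 243.7]
tcp_rot: [2.601, 1.57, 2.599]
contact_force: [-1.3, 0.8, 0.0]
grip_width: 55.1
```

```bash
python3 w.py w11; python3 - <<'E'
from m import *
c=pickle.load(open('w11.pkl','rb'));s=grab('side')
for t in(150,170):print('lid',*map(np.array,cup(c,(504,-258,123),th=t)))
save('c11',np.hstack([cv2.resize(c['image'][60:280,180:460],(448,352)),cv2.resize(s['image'][200:310,260:370],(352,352))]))
E
```

```text
t 34.925 tcp [ 553.46 -257.37  243.75] y [0. 1. 0.] x [-0.  0. -1.] F [-1.34  0.75  0.03] g 55.073237149508756
lid 150 [ 504.87 -259.04   42.89] [ 504.99 -259.28   41.47]
lid 170 [ 504.09 -259.01   30.66] [ 504.23 -258.53   29.9 ]
```

View pics/c11.png

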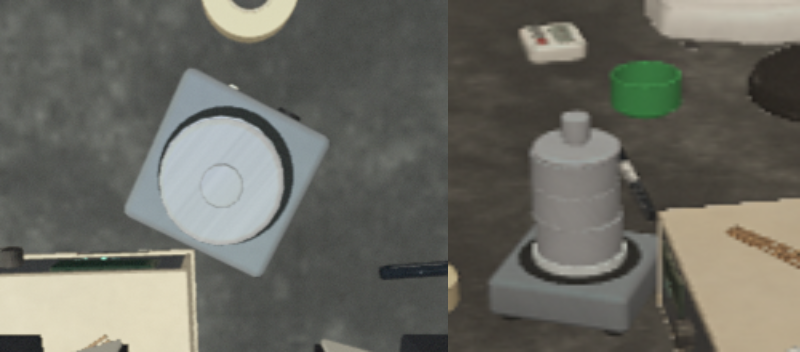

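The column is complete, with closed seams and a level lid. The gripper is about 85 mm above the knob and touching nothing, so I'll hand the job in.

```bash
python3 -c "
from plant import close_job;print(close_job())"
```

```text
the job is handed in; nothing more can be done
None
```

I built the column on the shaker base in the order asked: pan, fine sieve, coarse sieve, then the grey lid. I let go of each part and handed the job in at about 35 s of the 112 s allowed. `close_job` gave no verdict.

**Seating:** Each part met contact within about 0.5 mm of its fully seated height. The tool read 46.3, 73.4, 97.1 and 124.9 mm, against about 46.4, 73.4, 97.1 and 125 mm expected.

**Centring:** Wrist-camera centres put each part within about 1.5 mm of the one below.

**Last pictures:** The column looks upright and level with closed seams. The arm is about 85 mm clear of the knob, and the jaws are open.

**Checks that disagreed or were not made:**
- **Coarse sieve grip:** the jaws read 60.4 mm instead of 62 mm. A close look showed it level and centred, so I placed it; I did not find the cause.
- **Camera and tool positions:** these differ by about 1 mm, which I allowed for.
- **Last lid measurement:** at the lower brightness threshold the outline took in something beyond the lid (43 mm radius), so I used the higher one (about 30.5 mm).
- **Bystanders:** I checked them only by eye. The tape, timer and marker pen show in the last picture, and I saw no contact with any of the four. I did not measure their positions again or look at the card box at the end.

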